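Show the best-before date on a spice jar's base to the clip-on camera

ROBOT

A 6-joint arm with a two-finger parallel gripper is mounted at the origin on the work surface; the furniture and walls round the work are solid. World frame = base frame: x ahead of the robot, y to its left, z up, the work surface at z = 0. Lengths are in m, angles in rad, forces in N, time in s.
With the tool pointing down it reaches from about 0.35 to 0.975 m from the base axis. Payload 4.9 kg.
Tool frame: the origin (TCP) lies at the very end of the fingers, on their centre line; the grasp point (between the pads) lies 19 mm behind it; z points along the fingers, x is the direction in which the jaws open and shut, and the axes are right-handed (so a half turn about z gives the same grasp; the last joint's range is limited). The gripper opens to 85 mm and grips with 20 to 120 N. Pads are 22 mm wide; open, the fingers measure 114 mm over their backs; the gripper's body (76 mm by 85 mm) begins 54 mm behind the grasp point. The pads swing forward as they close: fully open they stand 13 mm farther back than shut.
Start: joints at [1.062, 0.053, 1.613, -0, 1.476, -0.119], TCP at [0.237, 0.578, 0.231] pointing down, gripper open.
Joint ranges: [-3.01, 3.01], [-1.01, 2.22], [0.06, 2.58], [-1.02, 4.17], [0.09, 2.62], [-3.14, 3.14]. Speed limits (rad/s): [2.57, 2.57, 3.14, 3.14, 3.14, 3.14].

INTERFACE

Orientations are given as a rotation vector (axis times angle).
In Python, from station import ctrl, get_image, calibration, job gives the robot as it stands.
- The arm moves only by the tool jog_arm, never from a script. Its argument "deltas" is a list of rows, each a list of 3 entries, a list of its own where there are three numbers: the turn, a rotation vector about the tool's x, y, z in degrees, then the shift along the tool's x, y, z in m, then the finger opening in m, from 0 to 0.0854. In form: [[[ax, ay, az], [tx, ty, tz], gripper], ...]. A call has 1 to 12 rows; each row is the pose to reach, as a shift and turn from the pose commanded when the call began, along the tool's axes at that moment; what a row does not reach only later rows make up. A row lasts 1/12 s, in which the tool goes at most 41.7 mm and 7.16 degrees, less where a joint would pass 70% of its speed; a pose out of reach is approached as far as the arm can. A call with a gripper value outside its range is refused whole. The fingers move at their own pace and stop on an object; "squeeze" is the grip in N (left out, the last holds). Time passes only in rows, so rows that repeat a pose let the fingers close. It gives the time, the measured TCP pose, the force and the opening at its end, in the units of the state.
- ctrl.get_obs(): the state, without advancing time (a new reading comes with each control period).
- get_image(name): name is "scene" or "top" or "wrist"; returns the picture (480x640x3 uint8, red, green, blue); there is no depth.
- calibration(name): a dict with "mtx" (3x3 intrinsics, pixels), "k1" (the pictures are not rectified: a ray, as slopes to the right and down, at radius r is drawn at 1 + k1 r^2 times it, then the intrinsics apply), "origin" and "rotation" of the camera in the world; the wrist camera has in their place "tool_from_camera" (4x4, takes a point from camera to tool coordinates, whose origin is the TCP and whose axes are the tool frame's). Camera axes: x right, y up, looking along -z (the intrinsics and any distortion apply to the point x, -y, -z); pixel columns grow to the right and rows downward; lengths in m; the calibration is good to about 2 mm. A picture is of the moment at which its call begins: read the wrist's pose just before it. calibration takes no time and is no camera call.
- job.finish_job(): hands the job in, once; it reports no verdict.
The state is a dict: "t": time; "q": joint angles; "dq": joint speeds; "effort": joint torques, N m; "tool_pos": TCP position; "tool_rot": TCP orientation; "contact_force": force on the tool from outside, world axes, zero at the start; "wrist_torque": the same for the moment, N m; "opening": finger opening in m.
Only numpy, scipy, OpenCV 4.12 (cv2) and the standard library are available. Lean on these libraries where they do the work, as an engineer would, in place of code of your own. Each camera call takes 0.05 s, during which the arm holds its last target.

TASK

The best-before date of the red-capped spice jar is printed on its underside: hang the small clip-on camera on the steel bar with its lens towards you, a few centimetres to one side of the red stop collar, slide it along until it touches the collar, and let go of it. Then take the red-capped jar out of the wooden caddy and hold it in the air with its base squarely facing the lens, centred on it and about 12 cm away; finish still holding it there, quite still. Leave the camera at the collar, and do not disturb the other spice jars, the tin or the jam jar.

Things in the scene. Friction and masses are not known exactly. Their poses are not given: they have to be found in the camera images.
- camera: Black clip-on camera, about 0.14 kg, 40 mm wide (y), loose, standing on the table. Origin: centre of its housing's underside (housing x -24 to 20, height 28 mm), z up; the lens is on the -x side. Behind it an aluminium saddle, open downwards, rides over the bar: slot x 26 to 36.5 mm along y, flared mouth 31 mm up. Hung housing to the robot, it leans up to 7 degrees, housing down.
- camera_tab (a point): Grip point in the ribbed blue finger tab on top of the camera. The tab is 12 mm thick along the camera's x, 30 mm wide along its y, and rises 35 mm above the 40 mm wide saddle roof (70 to 105 mm above the camera's origin); this point is 91 mm above the origin, at x=+31 mm. Axes as the camera's.
- camera_saddle (a point): Middle of the underside of the saddle's roof (camera x=+31 mm, z=66 mm); it lies on rail_top's line when the camera hangs on the bar. Axes as the camera's.
- lens: Lens of the camera, fixed to it: a dark barrel 31 mm in diameter. Origin: centre of the front glass; z is the optical axis, pointing out of the lens. Leans 25 degrees from the camera's z towards its -x, so with the camera hung it looks up and back towards the robot at about 30 degrees from vertical.
- rail: Fixed stand: wooden foot 75 x 440 mm, two posts at y=+-196 mm, 139 mm high, carrying a flat steel bar 8 mm thick (x), 24 mm high, along y, its top edge 130 mm above the table. Origin: centre of the foot's underside; x points away from the robot, z up. The bar is free between the posts except for the collar.
- rail_top (a point): Middle of the bar's top edge, 130 mm above the table; axes as the stand's (y along the bar).
- collar: Red stop collar fixed on the bar, 18 x 16 x 34 mm (x, y along the bar, z), standing 5 mm above the bar's top. Origin at its centre (12 mm below the bar's top edge), axes as the stand's. A camera that touches it has its saddle point 28 mm from this origin along y; either side will do.
- caddy: Fixed pale wooden spice caddy, 74 x 244 mm, three bays in a row along its y at -76, 0 and +76 mm; floor 8 mm, front board 30 mm, back board (+x) 58 mm, end boards 46 mm high, thick dividers 34 mm high. Bays about 60 x 52 mm. Origin: centre of its underside.
- jar_red: Spice jar with the RED cap, the one to show: round, 45 mm in diameter, 108 mm high, about 0.11 kg; the red cap is the top 21 mm (45 mm in diameter). Stands loose in one of the caddy's bays. Origin: centre of its base; z runs from base to cap. It may be turned any way about its own axis.
- jar_red_top (a point): Centre of the top of the red cap, 108 mm above the jar's origin.
- jar_brown: Spice jar with a brown cap and a red and cream label, 41 mm in diameter, 105 mm high; stays in its bay. Origin: centre of its base.
- jar_black: Spice jar with a black cap and a green label, 40 mm in diameter, 105 mm high; stays in its bay. Origin: centre of its base.
- tomato_tin: Tin with tomatoes on its label, 57 mm in diameter, 72 mm high; bystander. Origin: centre of its underside.
- jam_jar: Jar of red jam with a gold lid, 66 mm in diameter, 85 mm high; bystander. Origin: centre of its underside.
Mind the look-alikes: they are no part of the job. Leave any turquoise look-alike of the jar_red alone.

How it is judged:
On the way, in this order (a step that is already met when the one before it is completed fails the run):
1. the camera hangs on the bar, lens towards the robot, clear of the collar (at least 10 mm of bar between them) (x of camera_saddle in the frame of rail_top between -0.005 and 0.005 m and z of camera_saddle in the frame of rail_top between -0.004 and 0.004 m and y of camera_saddle in the frame of rail_top between -0.185 and 0.185 m and angle between the z axis of camera and the z axis of rail, either way round below 0.2 rad and x of camera in the frame of rail_top below -0.015 m and (y of camera_saddle in the frame of collar above 0.038 m or y of camera_saddle in the frame of collar below -0.038 m)), for 0.2 s.
2. the camera has been slid up to the collar (gap under 3 mm) and let go (x of camera_saddle in the frame of rail_top between -0.005 and 0.005 m and z of camera_saddle in the frame of rail_top between -0.004 and 0.004 m and y of camera_saddle in the frame of rail_top between -0.185 and 0.185 m and angle between the z axis of camera and the z axis of rail, either way round below 0.2 rad and x of camera in the frame of rail_top below -0.015 m and y of camera_saddle in the frame of collar between -0.031 and 0.031 m and contact force between the fingers and camera below 0.1 N), for 0.3 s.
At the end, for the whole second after the job is handed in: Camera hangs free on the bar, under 4 mm from the collar. Red-capped jar held still by the fingers alone, base to the lens: base centre within 15 mm of the optical axis each way, 95 to 145 mm from the glass, over 0.15 m up, jar axis within 0.17 rad of the optical axis (x of camera_saddle in the frame of rail_top between -0.005 and 0.005 m and z of camera_saddle in the frame of rail_top between -0.004 and 0.004 m and y of camera_saddle in the frame of rail_top between -0.185 and 0.185 m and angle between the z axis of camera and the z axis of rail, either way round below 0.2 rad and x of camera in the frame of rail_top below -0.015 m and y of camera_saddle in the frame of collar between -0.032 and 0.032 m and contact force between each of the arm, the fingers, jar_red and camera below 0.1 N and contact force between the fingers and jar_red above 1 N and contact force between jar_red and rail below 0.1 N and height (world z) of jar_red above 0.15 m and x of jar_red in the frame of lens between -0.015 and 0.015 m and y of jar_red in the frame of lens between -0.015 and 0.015 m and z of jar_red in the frame of lens between 0.095 and 0.145 m and z of jar_red_top in the frame of lens above 0.18 m and angle between the z axis of jar_red and the z axis of lens, either way round below 0.17 rad and linear speed of jar_red below 0.02 m/s and angular speed of jar_red below 0.15 rad/s); the arm keeps its last pose, push and grip.
It fails at once if one of the other spice jars was pulled about (moved over 30 mm or tipped) ((distance of jar_brown from where it was at the start of the episode above 0.03 m or angle between jar_brown's own z axis and vertical above 0.35 rad) or (distance of jar_black from where it was at the start of the episode above 0.03 m or angle between jar_black's own z axis and vertical above 0.35 rad)).
It fails at once if the tin or the jam jar was moved over 30 mm or tipped ((distance of tomato_tin from where it was at the start of the episode above 0.03 m or angle between tomato_tin's own z axis and vertical above 0.35 rad) or (distance of jam_jar from where it was at the start of the episode above 0.03 m or angle between jam_jar's own z axis and vertical above 0.35 rad)).
It fails at once if the camera was dropped or overturned (angle between camera's own z axis and vertical above 0.8 rad).
It also fails if it takes over 61 s, if anything falls off the work surface, if the arm or the gripper's body presses on something with over 40 N, if the wrist force passes 120 N, or if a joint passes its speed limit or range.

## Working session

There is one attempt and no reset: what is moved stays moved. The work goes in short steps, Python scripts to look and compute and a tool call to move; the robot and the scene stay as the last step left them, time stands still between calls to the robot, and variables do not carry over. Pictures are saved under pics/ and viewed, and the job is handed in when it is done.

Besides the shell and the picture viewer there is one more tool, called after ">>>" by a JSON object that holds its "op" and its "data". jog_arm: Moves the arm, as the interface text tells. Its arguments: {"type":"object","properties":{"deltas":{"type":"array","items":{"type":"array"}},"squeeze":{"type":"number"}},"required":["deltas"]}

```bash
ls; mkdir -p pics
python3 - <<'E'
from station import ctrl,get_image,calibration,job
import cv2
o=ctrl.get_obs(); print({k:o[k] for k in('t','tool_pos','tool_rot','opening')})
for n in('scene','top','wrist'):
    im=get_image(n); cv2.imwrite(f'pics/{n}0.png',im[:,:,::-1]); print(n,calibration(n))
E
```

```text
pics
{'t': 0.0, 'tool_pos': array([0.23720641, 0.57756478, 0.23005488]), 'tool_rot': array([ 2.60880135,  1.74864003, -0.00288811]), 'opening': 0.08533084043218345}
scene {'mtx': array([[565.40152793,   0.        , 307.46121432],
       [  0.        , 565.40152793, 245.99966636],
       [  0.        ,   0.        ,   1.        ]]), 'k1': -0.09245481585690624, 'origin': array([-0.26390737, -0.88431707,  0.70728731]), 'rotation': array([ 1.02221386, -0.42071793, -0.73689082])}
top {'mtx': array([[534.88421402,   0.        , 324.67623675],
       [  0.        , 534.88421402, 236.57578506],
       [  0.        ,   0.        ,   1.        ]]), 'k1': -0.1128645960521329, 'origin': array([ 0.35317086, -0.11531321,  1.35334164]), 'rotation': array([ 0.08787253, -0.12656497, -1.54237372])}
wrist {'mtx': array([[431.96506624,   0.        , 323.65263964],
       [  0.        , 431.96506624, 240.81886935],
       [  0.        ,   0.        ,   1.        ]]), 'k1': -0.0442741967088506, 'tool_from_camera': array([[ 9.99999477e-01,  9.61201742e-04, -3.49928659e-04,
         1.04569039e-04],
       [ 8.24924260e-04, -9.60069283e-01, -2.79761134e-01,
        -7.06381096e-02],
       [-6.04862646e-04,  2.79760699e-01, -9.60069573e-01,
        -1.43243432e-01],
       [ 0.00000000e+00,  0.00000000e+00,  0.00000000e+00,
         1.00000000e+00]])}
```

View pics/scene0.png

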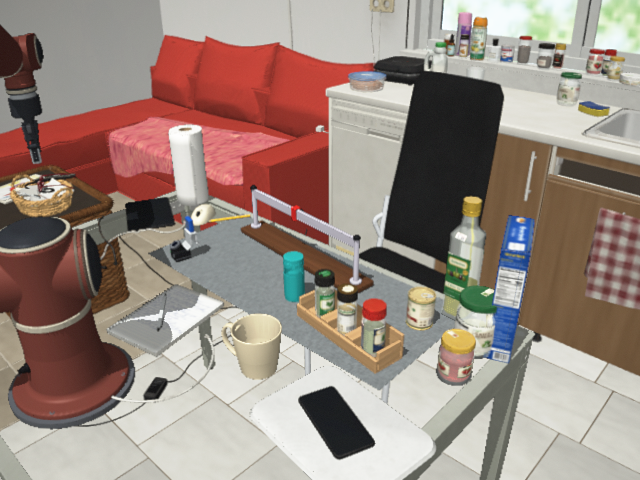

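View pics/top0.png

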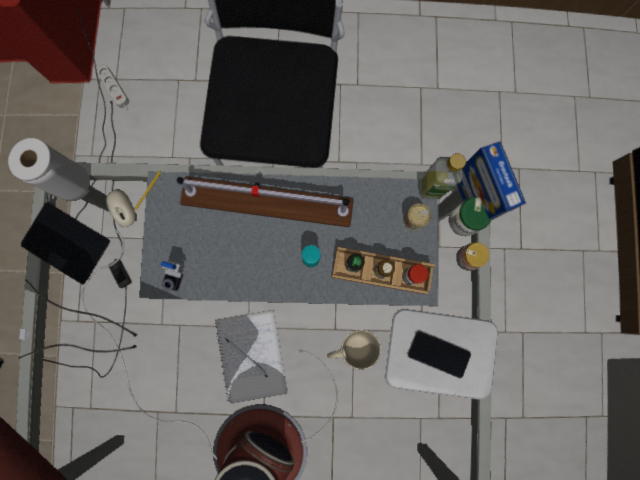

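View pics/wrist0.png

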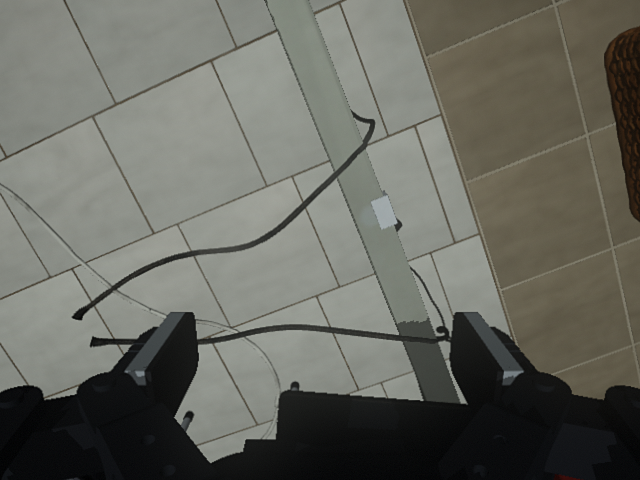

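The red cap is at about top (418,273) and scene (373,308). The turquoise look-alike at top (311,256) stands outside the caddy. The camera is at top (172,275), the collar at (256,190). I'll enlarge and project.

```bash
cat > h.py <<'E'
import numpy as np,cv2
from scipy.spatial.transform import Rotation as R
from station import ctrl,get_image,calibration,job
C={n:calibration(n) for n in('scene','top','wrist')}
def campose(n,tp=None,tr=None):
    c=C[n]
    if n!='wrist': return R.from_rotvec(c['rotation']).as_matrix(),c['origin']
    T=c['tool_from_camera'];Rt=R.from_rotvec(tr).as_matrix()
    return Rt@T[:3,:3],Rt@T[:3,3]+tp
def proj(n,P,tp=None,tr=None):
    Rm,o=campose(n,tp,tr);p=(np.atleast_2d(P)-o)@Rm
    u=np.stack([p[:,0],-p[:,1]],1)/(-p[:,2:]);r2=(u**2).sum(1,keepdims=True)
    u=u*(1+C[n]['k1']*r2);m=C[n]['mtx'];return u*[m[0,0],m[1,1]]+m[:2,2]
def ray(n,px,tp=None,tr=None):
    Rm,o=campose(n,tp,tr);m=C[n]['mtx'];d=(np.array(px,float)-m[:2,2])/[m[0,0],m[1,1]]
    u=d.copy()
    for _ in range(20): u=d/(1+C[n]['k1']*(u@u))
    v=Rm@np.array([u[0],-u[1],-1]);return o,v/np.linalg.norm(v)
def onz(n,px,z,tp=None,tr=None):
    o,v=ray(n,px,tp,tr);return o+v*(z-o[2])/v[2]
def tri(*rs):
    A=0;b=0
    for o,v in rs:
        M=np.eye(3)-np.outer(v,v);A=A+M;b=b+M@o
    p=np.linalg.solve(A,b);return p,[np.linalg.norm((np.eye(3)-np.outer(v,v))@(p-o)) for o,v in rs]
E
python3 - <<'E'
from h import *
t=cv2.imread('pics/top0.png');s=cv2.imread('pics/scene0.png')
print(proj('top',[[0,0,0],[.237,.578,.23]]),proj('scene',[[0,0,0],[.237,.578,.23]]))
def crop(im,x0,y0,w,h,f): return cv2.resize(im[y0:y0+h,x0:x0+w],None,fx=f,fy=f,interpolation=cv2.INTER_CUBIC)
a=crop(t,150,245,80,60,5);b=crop(t,325,230,120,75,5)
cv2.imwrite('pics/c1.png',crop(t,140,160,80,150,4)); 
cv2.imwrite('pics/c2.png',crop(t,290,235,150,65,5))
cv2.imwrite('pics/c3.png',crop(t,170,165,190,70,4))
cv2.imwrite('pics/c4.png',crop(s,150,180,240,120,3.3))
E
```

```text
[[259.92543185 452.26845453]
 [-13.90036356 352.89507055]] [[ 71.40106973 378.32358463]
 [ 37.47702858 162.07172113]]
```

View pics/c1.png

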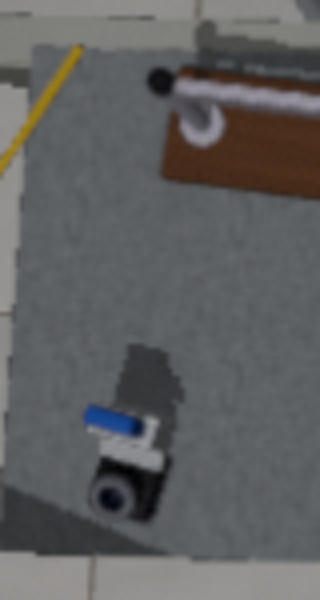

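View pics/c2.png

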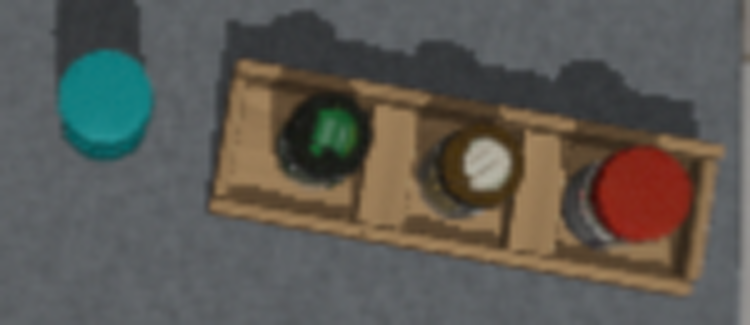

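View pics/c3.png

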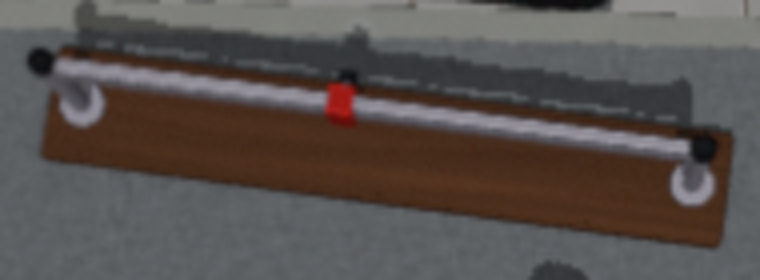

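View pics/c4.png

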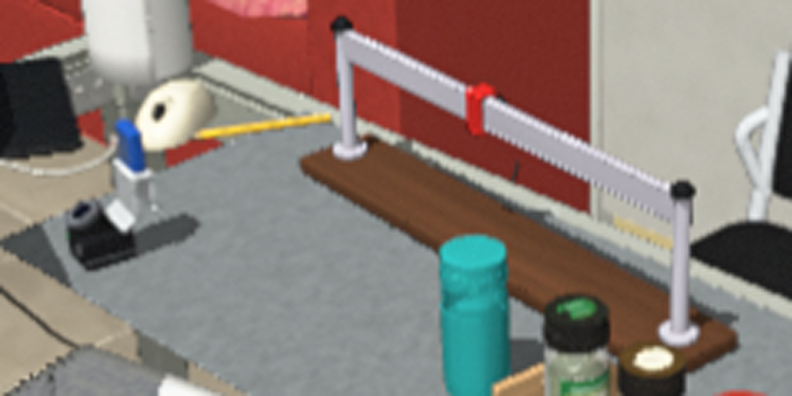

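Run:
```python
from h import *
t=cv2.imread('pics/top0.png');s=cv2.imread('pics/scene0.png')
def mask(im,lo,hi,roi):
    h=cv2.cvtColor(im,cv2.COLOR_BGR2HSV);m=cv2.inRange(h,lo,hi)
    if lo[0]==0: m|=cv2.inRange(h,(172,)+lo[1:],(180,)+hi[1:])
    z=np.zeros_like(m);x0,y0,x1,y1=roi;z[y0:y1,x0:x1]=m[y0:y1,x0:x1]
    n,l,st,c=cv2.connectedComponentsWithStats(z);i=1+np.argmax(st[1:,4]);return (l==i).astype(np.uint8)
red=((0,150,80),(8,255,255));blue=((100,140,60),(130,255,255))
def info(im,c,roi):
    m=mask(im,*c,roi);ys,xs=np.nonzero(m);r=cv2.minAreaRect(np.stack([xs,ys],1).astype(np.float32));print(roi,len(xs),xs.mean(),ys.mean(),xs.min(),xs.max(),ys.min(),ys.max(),r);return np.array([xs.mean(),ys.mean()])
rt=info(t,red,(395,250,440,300)); rs=info(s,red,(355,290,395,330))
ct=info(t,red,(240,175,270,205)); cs=info(s,red,(285,200,305,225))
bt=info(t,blue,(150,250,190,280)); bs=info(s,blue,(175,205,205,250))
print('cap',onz('top',rt,.116),tri(ray('top',rt),ray('scene',rs)))
print('collar',onz('top',ct,.135),tri(ray('top',ct),ray('scene',cs)))
print('tab',onz('top',bt,.1),tri(ray('top',bt),ray('scene',bs)))
L=onz('top',(180.2,180.5),.139);Rr=onz('top',(346,202),.139)
print('posts',L,Rr,np.linalg.norm(L-Rr),np.degrees(np.arctan2(*( (L-Rr)[[1,0]]))))
L2,e=tri(ray('top',(180.2,180.5)),ray('scene',(150+341/3.3,180+24/3.3)));print(L2,e)
L2,e=tri(ray('top',(346,202)),ray('scene',(150+682/3.3,180+190/3.3)));print(L2,e)
for a in [(337.5,247),(434.5,260),(428,293.5),(332,277)]: print('caddy',onz('top',a,.05))
```

```text
(395, 250, 440, 300) 292 418.42808219178085 273.2945205479452 409 428 264 282 ((418.5, 273.0), (18.0, 19.0), 90.0)
(355, 290, 395, 330) 438 373.76940639269407 309.324200913242 362 385 299 320 ((373.5, 309.5), (21.0, 23.0), 90.0)
(240, 175, 270, 205) 72 254.68055555555554 191.04166666666666 251 258 186 196 ((254.5, 191.0), (10.0, 7.0), 90.0)
(285, 200, 305, 225) 305 294.12459016393444 211.51147540983607 285 304 200 224 ((294.5, 212.0), (24.0, 19.0), 90.0)
(150, 250, 190, 280) 55 167.1090909090909 264.6181818181818 161 173 262 268 ((167.26416015625, 264.5754699707031), (12.911890983581543, 4.258177280426025), 15.945395469665527)
(175, 205, 205, 250) 71 189.40845070422534 223.46478873239437 185 193 216 231 ((189.5, 223.50001525878906), (15.811387062072754, 5.0596442222595215), 71.56504821777344)
cap [ 0.44372168 -0.36480011  0.116     ] (array([ 0.44415428, -0.36680223,  0.10351239]), [np.float64(0.0006921735097282394), np.float64(0.0006921735097282108)])
collar [0.62393627 0.02186451 0.135     ] (array([0.62682521, 0.02369754, 0.12078967]), [np.float64(0.0003545372483825427), np.float64(0.0003545372483823338)])
tab [0.44953743 0.22517974 0.1       ] (array([0.45166239, 0.22832299, 0.08562476]), [np.float64(0.0012669418780215022), np.float64(0.0012669418780215365)])
posts [0.64368208 0.19666785 0.139     ] [ 0.60321219 -0.19084851  0.139     ] 0.38962384930630434 84.0379835431435
[0.64592172 0.19792133 0.13218627] [np.float64(0.0007863493974539556), np.float64(0.0007863493974540181)]
[ 0.60521338 -0.1916834   0.13090111] [np.float64(0.00046183333774274554), np.float64(0.0004618333377426701)]
caddy [ 0.5083415  -0.17753946  0.05      ]
caddy [ 0.48235972 -0.41825504  0.05      ]
caddy [ 0.39949559 -0.40201931  0.05      ]
caddy [ 0.43435865 -0.16566051  0.05      ]
```

```bash
cat >> h.py <<'E'
def down(az,tilt=0):
    # tool pointing down, x at azimuth az deg; tilt deg: about tool y so that z leans towards +tool x
    a=np.radians(az);x=np.array([np.cos(a),np.sin(a),0]);z=np.array([0,0,-1.]);y=np.cross(z,x)
    M=np.stack([x,y,z],1); return M@R.from_rotvec([0,np.radians(tilt),0]).as_matrix()
def go(p,M,o=None):
    o=o or ctrl.get_obs();R0=R.from_rotvec(o['tool_rot']).as_matrix()
    print('t',round(o['t'],2),'pos',o['tool_pos'].round(4),'turn',np.degrees(R.from_matrix(R0.T@M).as_rotvec()).round(2),'shift',(R0.T@(np.array(p)-o['tool_pos'])).round(4))
E
python3 -c "
from h import *
go([.4495,.2252,.21],down(-14.5))"
```

```text
t 0.15 pos [0.2373 0.5777 0.2303] turn [6.000e-02 9.000e-02 8.216e+01] shift [-0.2453  0.3303  0.0207]
```

>>> {"op": "jog_arm", "data": {"deltas": [[[0,0,82.2],[-0.245,0.33,0.02],0.085],[[0,0,82.2],[-0.245,0.33,0.02],0.085],[[0,0,82.2],[-0.245,0.33,0.02],0.085],[[0,0,82.2],[-0.245,0.33,0.02],0.085],[[0,0,82.2],[-0.245,0.33,0.02],0.085],[[0,0,82.2],[-0.245,0.33,0.02],0.085],[[0,0,82.2],[-0.245,0.33,0.02],0.085],[[0,0,82.2],[-0.245,0.33,0.02],0.085],[[0,0,82.2],[-0.245,0.33,0.02],0.085],[[0,0,82.2],[-0.245,0.33,0.02],0.085],[[0,0,82.2],[-0.245,0.33,0.02],0.085],[[0,0,82.2],[-0.245,0.33,0.02],0.085]]}}

```text
t: 1.15
tool_pos: [0.4504, 0.2239, 0.2108]
tool_rot: [3.114, -0.412, -0.001]
contact_force: [0.2, 0.1, -0.4]
opening: 0.085
```

>>> {"op": "jog_arm", "data": {"deltas": [[[0,0,0],[0,0,0],0.085],[[0,0,0],[0,0,0],0.085]]}}

```text
t: 1.32
tool_pos: [0.4495, 0.2259, 0.211]
tool_rot: [3.116, -0.395, -0.001]
contact_force: [-0.3, 0.4, -0.2]
opening: 0.0845
```

```bash
cat > snap.py <<'E'
import sys
from h import *
def snap(name,cam='wrist'):
    o=ctrl.get_obs();im=get_image(cam)[:,:,::-1].copy();cv2.imwrite(f'pics/{name}.png',im)
    np.savez(f'pics/{name}.npz',p=o['tool_pos'],r=o['tool_rot']);print(o['t'],o['tool_pos'],o['tool_rot'],o['q'].round(3),o['opening'])
if __name__=='__main__': snap(*sys.argv[1:])
E
python3 snap.py w1
```

```text
1.3167 [0.44949747 0.22590814 0.21098806] [ 3.11643788e+00 -3.95097725e-01 -8.04963739e-04] [ 0.318 -0.232  1.913  0.     1.461  0.57 ] 0.08447826465802814
```

View pics/w1.png

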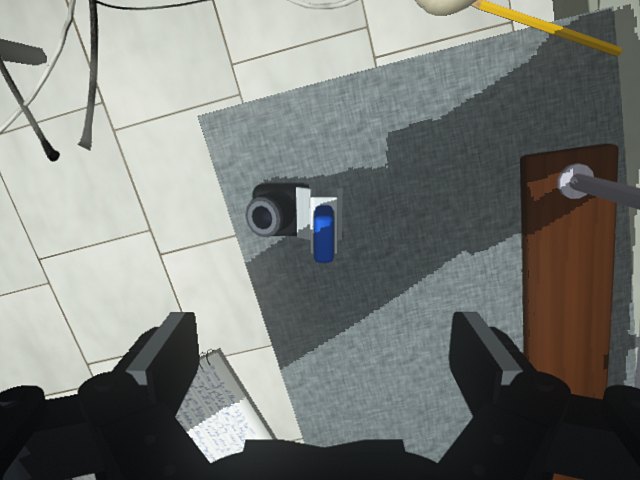

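Run:
```python
from h import *
im=cv2.imread('pics/w1.png');cv2.imwrite('pics/w1c.png',cv2.resize(im[165:285,230:370],None,fx=5,fy=5,interpolation=cv2.INTER_CUBIC))
d=np.load('pics/w1.npz');p,r=d['p'],d['r']
h=cv2.cvtColor(im,cv2.COLOR_BGR2HSV);m=cv2.inRange(h,(100,140,50),(130,255,255));m[:165]=0;m[285:]=0
ys,xs=np.nonzero(m);
for y in range(ys.min(),ys.max()+1,3):
    k=xs[ys==y];print(y,k.min(),k.max(),onz('wrist',((k.min()+k.max())/2,y),.105,p,r).round(4))
```

```text
206 319 329 [0.455  0.2451 0.105 ]
209 316 331 [0.4543 0.2434 0.105 ]
212 315 332 [0.4538 0.2416 0.105 ]
215 315 332 [0.4534 0.2399 0.105 ]
218 314 332 [0.4526 0.2382 0.105 ]
221 314 333 [0.4525 0.2364 0.105 ]
224 314 333 [0.452  0.2346 0.105 ]
227 314 333 [0.4516 0.2328 0.105 ]
230 314 333 [0.4511 0.231  0.105 ]
233 314 333 [0.4506 0.2292 0.105 ]
236 314 332 [0.4499 0.2275 0.105 ]
239 314 332 [0.4494 0.2257 0.105 ]
242 314 332 [0.4489 0.2239 0.105 ]
245 314 332 [0.4485 0.222  0.105 ]
248 314 332 [0.448  0.2202 0.105 ]
251 314 332 [0.4475 0.2184 0.105 ]
254 314 332 [0.447  0.2165 0.105 ]
257 315 332 [0.4468 0.2146 0.105 ]
260 315 331 [0.4461 0.2128 0.105 ]
```

View pics/w1c.png

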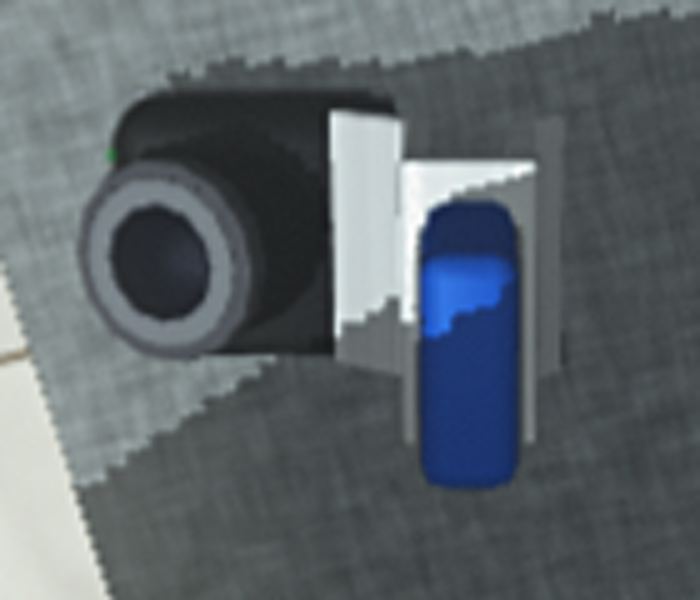

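>>> {"op": "jog_arm", "data": {"deltas": [[[0,0,0],[0,0,0.035],0.06],[[0,0,0],[0,0,0.07],0.05],[[0,0,0],[0,0,0.1],0.05],[[0,0,0],[0,0,0.12],0.05],[[0,0,0],[0,0,0.135],0.05],[[0,0,0],[0,0,0.136],0.05],[[0,0,0],[0,0,0.136],0.05]], "squeeze": 40}}

```text
t: 1.95
tool_pos: [0.4486, 0.2263, 0.0744]
tool_rot: [3.116, -0.394, -0.003]
contact_force: [0.3, -1.4, -0.4]
opening: 0.0501
```

>>> {"op": "jog_arm", "data": {"deltas": [[[0,0,0],[0,0,0],0.0],[[0,0,0],[0,0,0],0.0],[[0,0,0],[0,0,0],0.0],[[0,0,0],[0,0,0],0.0],[[0,0,0],[0,0,0],0.0],[[0,0,0],[0,0,0],0.0]]}}

```text
t: 2.45
tool_pos: [0.4506, 0.2266, 0.0772]
tool_rot: [-3.115, 0.397, -0.003]
contact_force: [-1.1, 1.2, 6.0]
opening: 0.0113
```

```bash
python3 snap.py w2
```

```text
2.45 [0.45063569 0.22661648 0.07716489] [-3.11485995e+00  3.97143290e-01 -3.10588930e-03] [ 3.180e-01 -8.900e-02  2.023e+00  1.000e-03  1.205e+00  5.710e-01] 0.011284096163752755
```

View pics/w2.png

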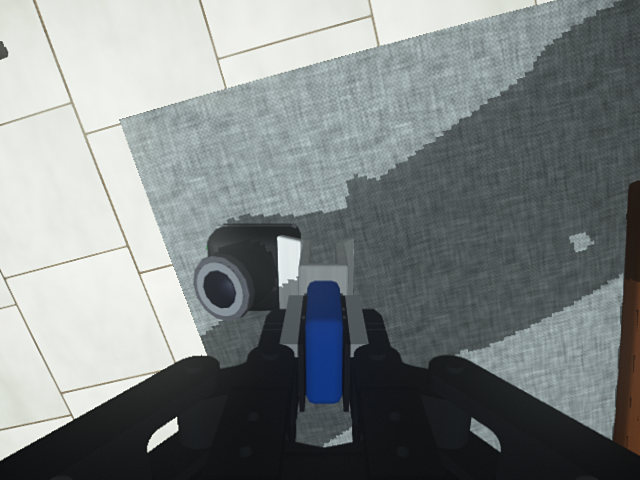

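```bash
python3 -c "
from h import *
go([.6325,.09,.215],down(-6))"
```

```text
t 2.5 pos [0.4506 0.2266 0.0772] turn [-0.1  -0.11 -8.53] shift [ 0.2106  0.0864 -0.1376]
```

>>> {"op": "jog_arm", "data": {"deltas": [[[0,0,0],[0,0,-0.02],0.0],[[0,0,0],[0,0,-0.05],0.0],[[0,0,0],[0,0,-0.08],0.0],[[0,0,-1],[0.02,0.01,-0.11],0.0],[[0,0,-2],[0.05,0.02,-0.138],0.0],[[0,0,-4],[0.08,0.035,-0.138],0.0],[[0,0,-5],[0.11,0.05,-0.138],0.0],[[0,0,-6],[0.14,0.06,-0.138],0.0],[[0,0,-8],[0.17,0.07,-0.138],0.0],[[0,0,-8.5],[0.195,0.08,-0.138],0.0],[[0,0,-8.5],[0.21,0.086,-0.138],0.0],[[0,0,-8.5],[0.21,0.086,-0.138],0.0]]}}

```text
t: 3.5
tool_pos: [0.6332, 0.0877, 0.2127]
tool_rot: [3.136, -0.17, 0.001]
contact_force: [-0.2, 0.7, -1.3]
opening: 0.0116
```

>>> {"op": "jog_arm", "data": {"deltas": [[[0,0,0],[0,0,0],0.0],[[0,0,0],[0,0,0],0.0],[[0,0,0],[0,0,0],0.0]]}}

```text
t: 3.75
tool_pos: [0.6305, 0.0909, 0.2132]
tool_rot: [-3.137, 0.164, 0.001]
contact_force: [0.1, 0.4, -1.1]
opening: 0.0115
```

```bash
python3 snap.py w3; python3 snap.py s3 scene;python3 -c "
import cv2
s=cv2.imread('pics/s3.png');cv2.imwrite('pics/s3c.png',cv2.resize(s[150:300,220:390],None,fx=4,fy=4))"
```

```text
3.75 [0.63048856 0.09089986 0.21318265] [-3.13718445e+00  1.63812548e-01  7.08133592e-04] [0.026 0.092 1.602 0.    1.448 0.131] 0.011463054164791814
3.8 [0.6305343  0.09095511 0.21332395] [-3.13724338e+00  1.63557791e-01  2.96624263e-04] [0.026 0.092 1.602 0.    1.448 0.131] 0.011211645830779562
```

View pics/w3.png

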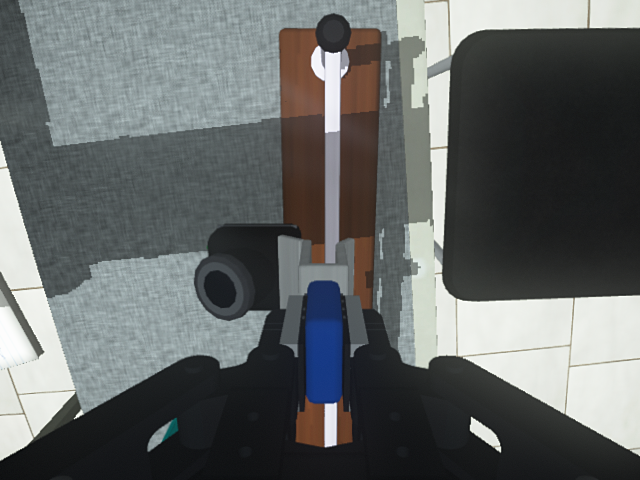

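View pics/s3c.png

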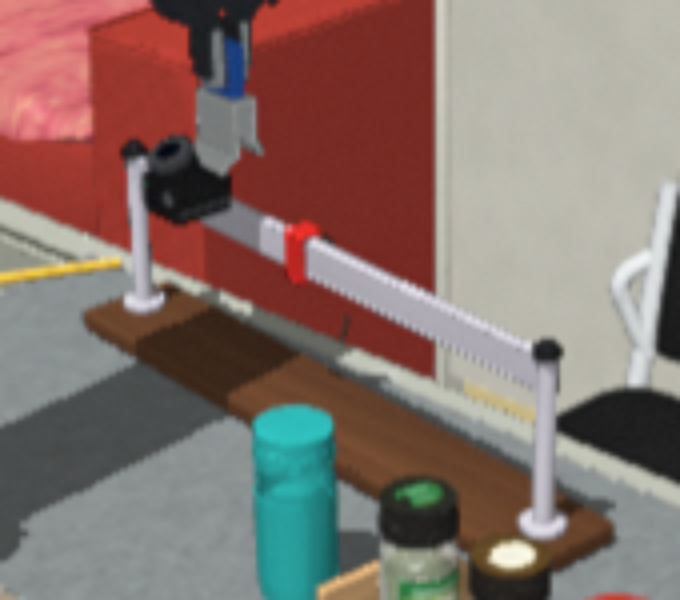

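Run:
```python
from h import *
im=cv2.imread('pics/w3.png').astype(int);d=np.load('pics/w3.npz');p,r=d['p'],d['r']
P=[]
for y in list(range(75,262,15))+[425,432,440]:
    row=im[y];ok=[x for x in range(300,355) if row[x].min()>90 and row[x].max()-row[x].min()<45 and row[x][0]>=row[x][2]-8]
    if len(ok)<5: print(y,'few',ok);continue
    c=np.median(ok);P.append(onz('wrist',(c,y),.130,p,r));print(y,min(ok),max(ok),P[-1].round(4),row[int(c)])
P=np.array(P);f=np.polyfit(P[:,1],P[:,0],1);print(f,'az',-np.degrees(np.arctan(f[0])),'x at y=.091',np.polyval(f,.091), 'res',(P[:,0]-np.polyval(f,P[:,1])).round(4))
print('tool az',np.degrees(2*np.arctan2(r[1],r[0])))
```

```text
75 316 343 [0.6433 0.1806 0.13  ] [247 241 240]
90 325 340 [0.644  0.1734 0.13  ] [245 239 239]
105 325 340 [0.6433 0.1662 0.13  ] [244 238 237]
120 325 340 [0.6426 0.159  0.13  ] [241 234 233]
135 325 339 [0.6416 0.1516 0.13  ] [157 146 147]
150 325 339 [0.6408 0.1441 0.13  ] [158 149 147]
165 325 339 [0.6401 0.1364 0.13  ] [155 145 145]
180 325 339 [0.6393 0.1287 0.13  ] [156 147 146]
195 325 339 [0.6385 0.1207 0.13  ] [158 149 149]
210 325 338 [0.6374 0.1127 0.13  ] [161 150 149]
225 325 338 [0.6366 0.1045 0.13  ] [160 150 149]
240 300 353 [0.6371 0.0959 0.13  ] [157 149 147]
255 300 353 [0.6376 0.0872 0.13  ] [83 82 79]
425 324 336 [ 0.6227 -0.0244  0.13  ] [239 232 230]
432 324 336 [ 0.6222 -0.0297  0.13  ] [238 231 230]
440 324 336 [ 0.6216 -0.0359  0.13  ] [238 230 229]
[0.10522908 0.62580224] az -6.007075021839135 x at y=.091 0.6353780827781503 res [-0.0015 -0.      0.      0.0001 -0.0002 -0.0001 -0.0001 -0.0001 -0.
 -0.0002 -0.0002  0.0012  0.0026 -0.0005 -0.0005 -0.0004]
tool az 354.02186804985206
```

>>> {"op": "jog_arm", "data": {"deltas": [[[0,0,0],[0.0046,0,0],0.0],[[0,0,0],[0.0046,0,0.01],0.0],[[0,0,0],[0.0046,0,0.02],0.0],[[0,0,0],[0.0046,0,0.028],0.0],[[0,0,0],[0.0046,0,0.028],0.0],[[0,0,0],[0.0046,0,0.028],0.0]]}}

```text
t: 4.35
tool_pos: [0.635, 0.0896, 0.1834]
tool_rot: [3.137, -0.165, -0.005]
contact_force: [-0.0, 0.1, -2.1]
opening: 0.0116
```

```bash
python3 snap.py w4
python3 - <<'E'
from h import *
im=cv2.imread('pics/w4.png');d=np.load('pics/w4.npz');p,r=d['p'],d['r']
cv2.imwrite('pics/w4c.png',cv2.resize(im[210:330,180:380],None,fx=4,fy=4,interpolation=cv2.INTER_CUBIC))
im=im.astype(int);P=[]
for y in list(range(60,200,15))+[425,432,440]:
    row=im[y];ok=[x for x in range(300,355) if row[x].min()>90 and row[x].max()-row[x].min()<45 and row[x][0]>=row[x][2]-8]
    if not 8<len(ok)<20: continue
    P.append(onz('wrist',((min(ok)+max(ok))/2,y),.130,p,r))
P=np.array(P);f=np.polyfit(P[:,1],P[:,0],1);print(f,'x at y',np.polyval(f,p[1])-p[0])
E
```

```text
4.35 [0.63495518 0.08963555 0.18340195] [ 3.13697019 -0.16532347 -0.00491603] [ 0.024  0.125  1.617 -0.     1.403  0.13 ] 0.011551226961637292
[0.10616211 0.6255779 ] x at y 0.00013862312125623166
```

View pics/w4c.png

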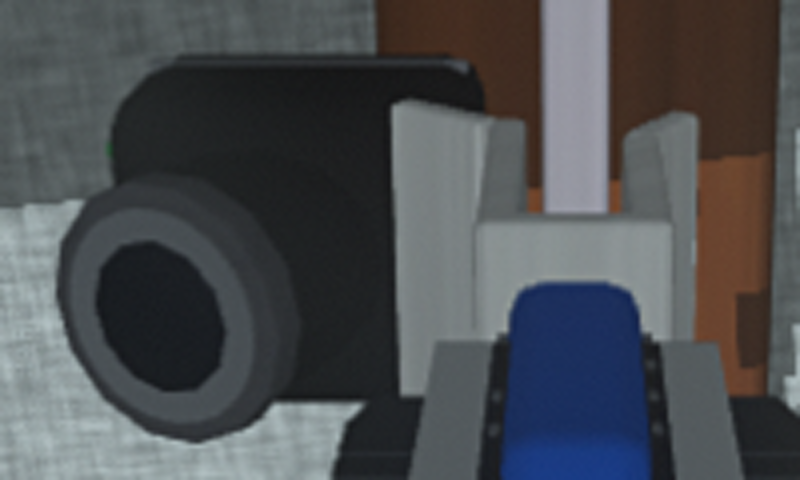

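>>> {"op": "jog_arm", "data": {"deltas": [[[0,0,0],[0,0,0.007],0.0],[[0,0,0],[0,0,0.014],0.0],[[0,0,0],[0,0,0.021],0.0],[[0,0,0],[0,0,0.028],0.0],[[0,0,0],[0,0,0.034],0.0],[[0,0,0],[0,0,0.038],0.0],[[0,0,0],[0,0,0.041],0.0],[[0,0,0],[0,0,0.041],0.0]]}}

```text
t: 5.07
tool_pos: [0.6352, 0.0895, 0.1425]
tool_rot: [3.137, -0.165, -0.003]
contact_force: [0.7, 0.1, -1.0]
opening: 0.011
```

```bash
python3 snap.py w5; python3 snap.py s5 scene;python3 -c "
import cv2
s=cv2.imread('pics/s5.png');cv2.imwrite('pics/s5c.png',cv2.resize(s[170:260,230:350],None,fx=6,fy=6,interpolation=2))"
```

```text
5.0667 [0.63517115 0.08954506 0.14248446] [ 3.13697939 -0.16544434 -0.00347596] [ 0.024  0.159  1.65  -0.     1.335  0.13 ] 0.010979044594296288
5.1167 [0.63544931 0.08953947 0.14305702] [ 3.13706660e+00 -1.65536892e-01 -2.45875307e-03] [ 0.024  0.159  1.649 -0.     1.335  0.13 ] 0.011355293151345222
```

View pics/w5.png

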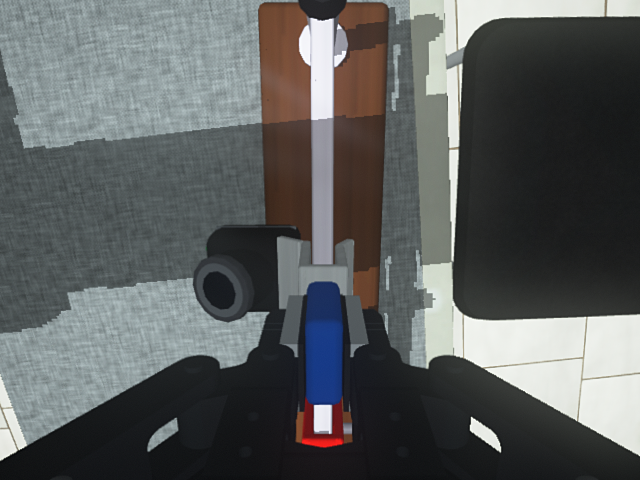

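View pics/s5c.png

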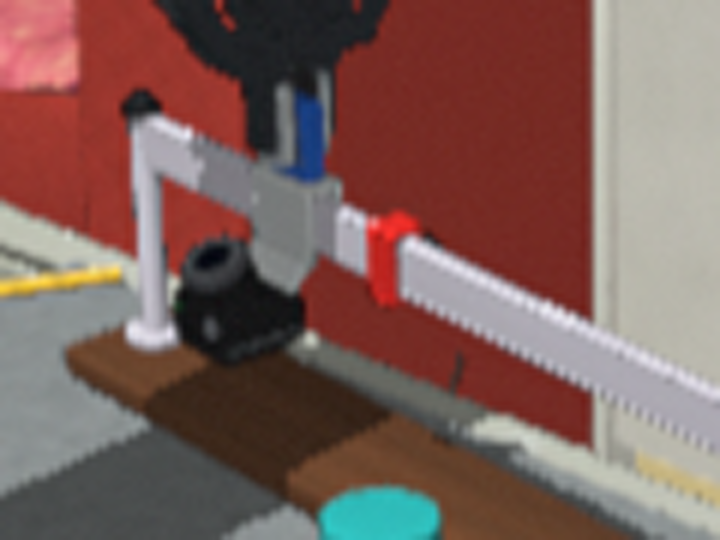

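>>> {"op": "jog_arm", "data": {"deltas": [[[0,0,0],[0,0,0.0015],0.0],[[0,0,0],[0,0,0.0015],0.0],[[0,0,0],[0,0,0.0015],0.0],[[0,0,0],[0,0,0.0015],0.0],[[0,0,0],[0,0.005,0.0015],0.0],[[0,0,0],[0,0.01,0.0015],0.0],[[0,0,0],[0,0.016,0.0015],0.0],[[0,0,0],[0,0.022,0.0015],0.0],[[0,0,0],[0,0.027,0.0015],0.0],[[0,0,0],[0,0.03,0.0015],0.0],[[0,0,0],[0,0.03,0.0015],0.0]]}}

```text
t: 6.08
tool_pos: [0.6327, 0.0589, 0.1428]
tool_rot: [3.137, -0.167, -0.0]
contact_force: [0.6, 0.4, -1.2]
opening: 0.0111
```

```bash
python3 snap.py s6 scene;python3 -c "
import cv2
s=cv2.imread('pics/s6.png');cv2.imwrite('pics/s6c.png',cv2.resize(s[170:260,230:350],None,fx=6,fy=6,interpolation=2))"
```

```text
6.0833 [0.63271037 0.05889533 0.14281291] [ 3.13700680e+00 -1.67060719e-01 -1.99549825e-06] [-0.024  0.144  1.666 -0.     1.331  0.082] 0.01112723606385793
```

View pics/s6c.png

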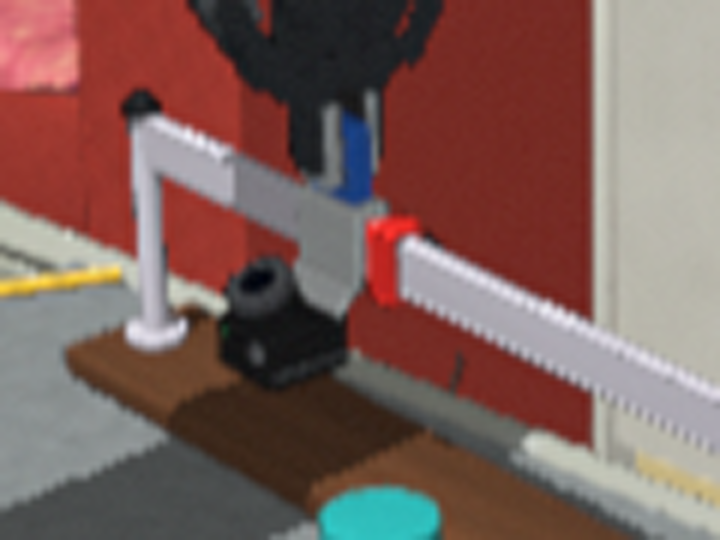

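>>> {"op": "jog_arm", "data": {"deltas": [[[0,0,0],[0,0.002,0.001],0.0],[[0,0,0],[0,0.004,0.001],0.0],[[0,0,0],[0,0.006,0.001],0.0],[[0,0,0],[0,0.006,0.001],0.0],[[0,0,0],[0,0.006,0.001],0.0]]}}

```text
t: 6.55
tool_pos: [0.6321, 0.0539, 0.1418]
tool_rot: [-3.137, 0.165, -0.0]
contact_force: [-0.1, -0.3, -0.6]
opening: 0.0111
```

>>> {"op": "jog_arm", "data": {"deltas": [[[0,0,0],[0,0.001,0.0],0.0],[[0,0,0],[0,0.002,0.0],0.0],[[0,0,0],[0,0.002,0.0],0.0]]}}

```text
t: 6.8
tool_pos: [0.6319, 0.0518, 0.1418]
tool_rot: [3.137, -0.165, 0.0]
contact_force: [-0.8, 0.1, -0.9]
opening: 0.0112
```

>>> {"op": "jog_arm", "data": {"deltas": [[[0,0,0],[0,0.001,0.0005],0.0],[[0,0,0],[0,0.002,0.0005],0.0],[[0,0,0],[0,0.002,0.0005],0.0]]}}

```text
t: 7.05
tool_pos: [0.6319, 0.0514, 0.1416]
tool_rot: [-3.134, 0.165, -0.001]
contact_force: [1.3, 6.2, -0.3]
opening: 0.0116
```

```bash
python3 snap.py s7 scene;python3 -c "
import cv2
s=cv2.imread('pics/s7.png');cv2.imwrite('pics/s7c.png',cv2.resize(s[190:250,260:340],None,fx=9,fy=9,interpolation=2))"
```

```text
7.05 [0.63194614 0.05137583 0.1416087 ] [-3.13378573e+00  1.64933906e-01 -1.05723027e-03] [-0.038  0.142  1.671  0.004  1.328  0.067] 0.011560162006467754
```

View pics/s7c.png

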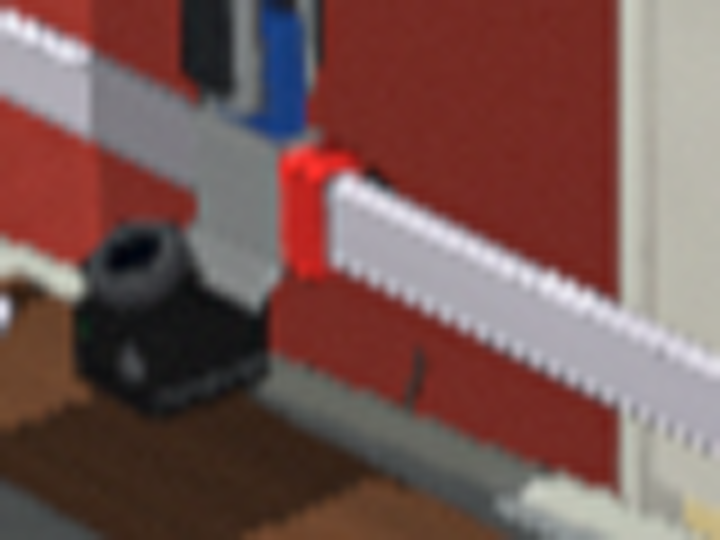

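>>> {"op": "jog_arm", "data": {"deltas": [[[0,0,0],[0,-0.001,0],0.0],[[0,0,0],[0,-0.001,0],0.0],[[0,0,0],[0,-0.001,0],0.016],[[0,0,0],[0,-0.001,0],0.02],[[0,0,0],[0,-0.001,0],0.026],[[0,0,0],[0,-0.001,0],0.034],[[0,0,0],[0,-0.001,0],0.04],[[0,0,0],[0,-0.001,0],0.04],[[0,0,0],[0,-0.001,-0.01],0.04],[[0,0,0],[0,-0.001,-0.03],0.04],[[0,0,0],[0,-0.001,-0.06],0.05],[[0,0,0],[0,-0.001,-0.08],0.06]]}}

```text
t: 8.1
tool_pos: [0.6324, 0.0508, 0.2244]
tool_rot: [3.137, -0.165, 0.004]
contact_force: [1.4, 0.5, 1.1]
opening: 0.0594
```

>>> {"op": "jog_arm", "data": {"deltas": [[[0,0,0],[0,0,0],0.06],[[0,0,0],[0,0,0],0.06],[[0,0,0],[0,0,0],0.06]]}}

```text
t: 8.35
tool_pos: [0.6314, 0.0509, 0.2208]
tool_rot: [3.137, -0.165, -0.001]
contact_force: [-0.3, 0.6, 0.4]
opening: 0.0599
```

```bash
python3 snap.py s8 scene;python3 snap.py w8;python3 -c "
import cv2
s=cv2.imread('pics/s8.png');cv2.imwrite('pics/s8c.png',cv2.resize(s[190:250,260:340],None,fx=9,fy=9,interpolation=2))"
```

```text
8.35 [0.63144821 0.05085217 0.22084436] [ 3.13715105e+00 -1.65379829e-01 -1.21504742e-03] [-0.037  0.079  1.602 -0.     1.461  0.068] 0.059864832296687084
8.4 [0.63102811 0.05085255 0.2198698 ] [ 3.13711882 -0.1653606  -0.00369654] [-0.037  0.08   1.603 -0.     1.46   0.068] 0.05988154760119847
```

View pics/s8c.png

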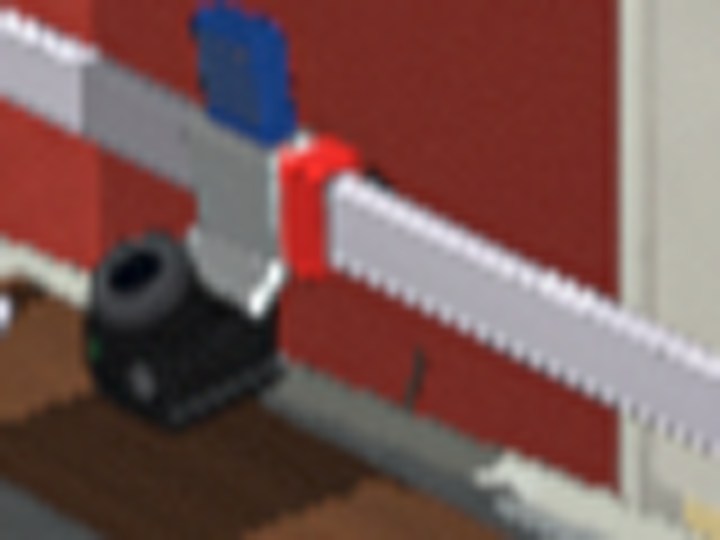

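View pics/w8.png

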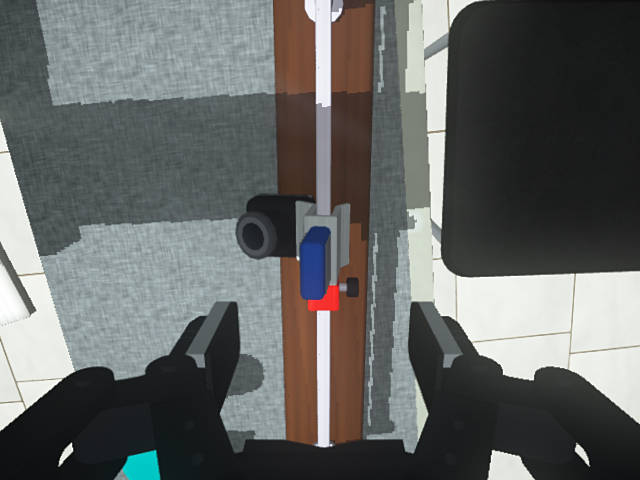

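```bash
python3 -c "
import cv2
s=cv2.imread('pics/w8.png');cv2.imwrite('pics/w8c.png',cv2.resize(s[185:320,225:370],None,fx=5,fy=5,interpolation=2))"
```

```text
(no output)
```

View pics/w8c.png

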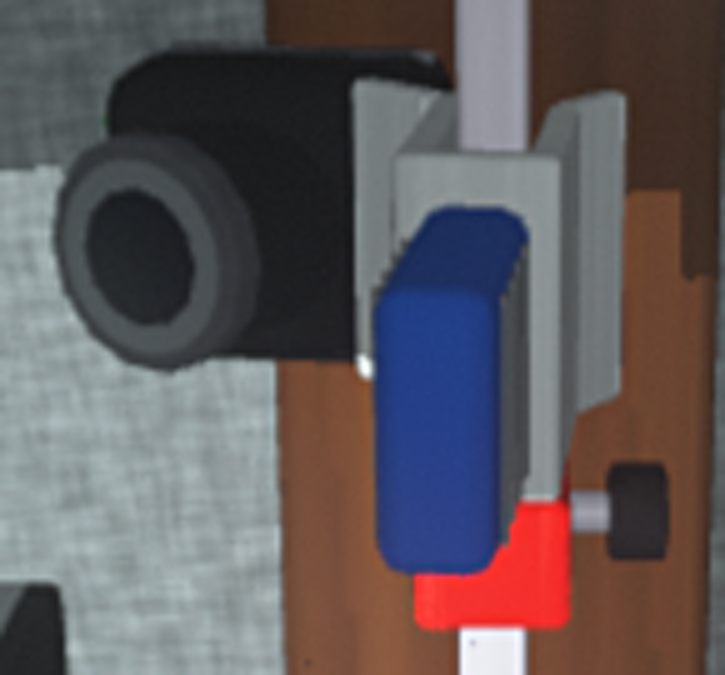

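Run:
```python
from h import *
d=np.load('pics/w8.npz');p,r=d['p'],d['r']
lw=ray('wrist',(253,236.3),p,r);ls=ray('scene',(275.3,219.8))
L,e=tri(lw,ls);print('lens',L,e)
tw=ray('wrist',(312.6,271),p,r);T=onz('wrist',(312.6,271),.168,p,r);print('tabtop',T)
ts=ray('scene',(260+240/9,190+15/9));print(tri(tw,ts))
a=np.radians(-6);rx=np.array([np.cos(a),np.sin(a),0]);ry=np.array([-np.sin(a),np.cos(a),0])
# bar line from wrist
B=np.array([.6255779+.10616*.051,.051,.13]);print('bar',B)
print('tab rel bar x',(T-B)@rx,'lean deg',np.degrees(np.arcsin((T-B)@rx/.039)))
print('lens rel bar', (L-B)@rx,(L-B)@ry,(L-B)[2])
for z in(.09,.1,.105,.11):
  q=onz('wrist',(253,236.3),z,p,r);print(z,(q-B)@rx,(q-B)@ry)
```

```text
lens [0.58765581 0.05309289 0.10264709] [np.float64(0.0009701268191993651), np.float64(0.0009701268191992996)]
tabtop [0.62598406 0.05060265 0.168     ]
(array([0.6265994 , 0.04940601, 0.16652194]), [np.float64(0.00095739694272641), np.float64(0.0009573969427262903)])
bar [0.63099206 0.051      0.13      ]
tab rel bar x -0.004939027488341126 lean deg -7.275573538618933
lens rel bar -0.04331761987559703 -0.0024484429354565645 -0.027352911402041227
0.09 -0.04628986631742485 -0.005415818176185998
0.1 -0.044559667895336316 -0.0026174120137843473
0.105 -0.04369456868429216 -0.001218208932583527
0.11 -0.0428294694732479 0.00018099414861730452
```

```bash
python3 -c "
from h import *
go([.444,-.365,.225],down(-7.5))
for q in [(437,178),(456,162),(474,256),(417,215),(311,256)]: print(onz('top',q,.1))"
```

```text
t 8.45 pos [0.6309 0.0509 0.2194] turn [0.02 0.18 1.47] shift [-0.1421  0.4332 -0.0051]
[ 0.67767287 -0.41399708  0.1       ]
[ 0.71976471 -0.46181439  0.1       ]
[ 0.489319   -0.50283328  0.1       ]
[ 0.58472933 -0.36450739  0.1       ]
[ 0.47938265 -0.11319524  0.1       ]
```

>>> {"op": "jog_arm", "data": {"deltas": [[[0,0,1.5],[-0.142,0.433,-0.006],0.085],[[0,0,1.5],[-0.142,0.433,-0.006],0.085],[[0,0,1.5],[-0.142,0.433,-0.006],0.085],[[0,0,1.5],[-0.142,0.433,-0.006],0.085],[[0,0,1.5],[-0.142,0.433,-0.006],0.085],[[0,0,1.5],[-0.142,0.433,-0.006],0.085],[[0,0,1.5],[-0.142,0.433,-0.006],0.085],[[0,0,1.5],[-0.142,0.433,-0.006],0.085],[[0,0,1.5],[-0.142,0.433,-0.006],0.085],[[0,0,1.5],[-0.142,0.433,-0.006],0.085],[[0,0,1.5],[-0.142,0.433,-0.006],0.085],[[0,0,1.5],[-0.142,0.433,-0.006],0.085]]}}

```text
t: 9.45
tool_pos: [0.4416, -0.3697, 0.2258]
tool_rot: [3.133, -0.217, -0.005]
contact_force: [-0.1, 1.0, 0.4]
opening: 0.0852
```

>>> {"op": "jog_arm", "data": {"deltas": [[[0,0,0],[0,0,0],0.085],[[0,0,0],[0,0,0],0.085],[[0,0,0],[0,0,0],0.085],[[0,0,0],[0,0,0],0.085]]}}

```text
t: 9.78
tool_pos: [0.4456, -0.3634, 0.2268]
tool_rot: [-3.134, 0.203, 0.001]
contact_force: [0.4, -0.3, 1.2]
opening: 0.085
```

```bash
python3 snap.py w9
python3 - <<'E'
from h import *
im=cv2.imread('pics/w9.png');d=np.load('pics/w9.npz');p,r=d['p'],d['r']
h=cv2.cvtColor(im,cv2.COLOR_BGR2HSV);m=cv2.inRange(h,(0,140,60),(8,255,255))|cv2.inRange(h,(172,140,60),(180,255,255))
n,l,st,c=cv2.connectedComponentsWithStats(m);print([ (s,cc) for s,cc in zip(st[1:],c[1:]) if s[4]>200])
E
```

```text
9.7833 [ 0.44563578 -0.36341895  0.22681606] [-3.13431876e+00  2.03037331e-01  8.78083075e-04] [-0.814 -0.062  1.735  0.     1.47  -0.684] 0.08499182189171471
[(array([ 285,  199,   73,   76, 4339], dtype=int32), array([321.42659599, 236.93109011]))]
```

View pics/w9.png

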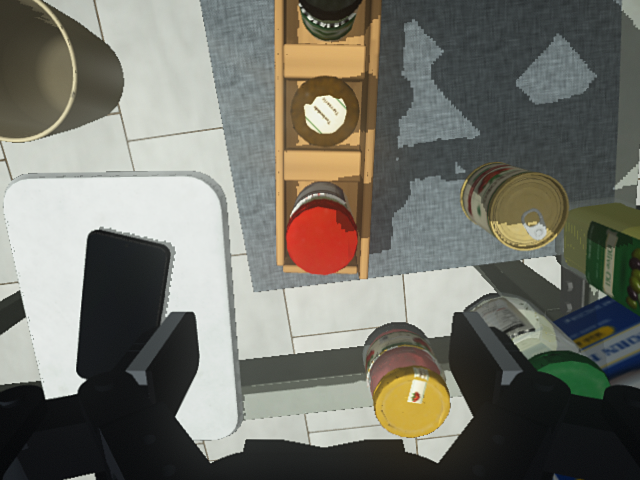

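The red cap at wrist (321,238) sits in the end bay of the caddy. The brown cap (326,110) and black cap (330,5) are the neighbours, and the turquoise jar is out of view. I'll confirm it in a crop.

Run:
```python
from h import *
im=cv2.imread('pics/w9.png');d=np.load('pics/w9.npz');p,r=d['p'],d['r']
cv2.imwrite('pics/w9c.png',cv2.resize(im[140:300,250:400],None,fx=4,fy=4,interpolation=2))
for q in [(321.5,238),(322,240)]:
  P=onz('wrist',q,.116,p,r);R0=R.from_rotvec(r).as_matrix();print(P,R0.T@(P-p))
# diameter check
a=onz('wrist',(286,238),.116,p,r);b=onz('wrist',(358,238),.116,p,r);print(np.linalg.norm(a-b))
a=onz('wrist',(321,202.5),.116,p,r);b=onz('wrist',(321,275),.116,p,r);print(np.linalg.norm(a-b))
```

```text
[ 0.44456916 -0.36422971  0.116     ] [-0.00088623  0.00101548  0.11081596]
[ 0.44470571 -0.36553095  0.116     ] [-0.00058294  0.00228824  0.11081493]
0.044033890698205194
0.046157041951788096
```

View pics/w9c.png

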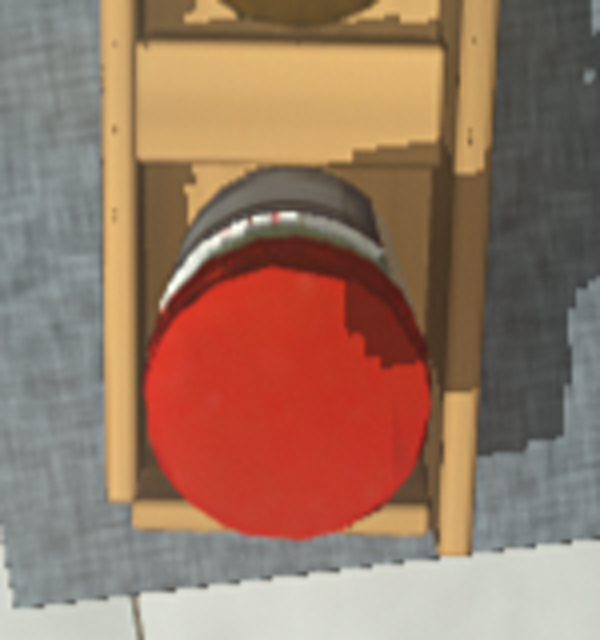

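>>> {"op": "jog_arm", "data": {"deltas": [[[0,0,0],[-0.0006,0.0025,0.03],0.085],[[0,0,0],[-0.0006,0.0025,0.06],0.085],[[0,0,0],[-0.0006,0.0025,0.09],0.085],[[0,0,0],[-0.0006,0.0025,0.115],0.085],[[0,0,0],[-0.0006,0.0025,0.132],0.085],[[0,0,0],[-0.0006,0.0025,0.143],0.085],[[0,0,0],[-0.0006,0.0025,0.148],0.085],[[0,0,0],[-0.0006,0.0025,0.148],0.085],[[0,0,0],[-0.0006,0.0025,0.148],0.085]], "squeeze": 35}}

```text
t: 10.58
tool_pos: [0.4449, -0.3675, 0.0804]
tool_rot: [3.134, -0.205, 0.002]
contact_force: [-0.2, -0.1, -0.0]
opening: 0.0854
```

>>> {"op": "jog_arm", "data": {"deltas": [[[0,0,0],[0,0,0],0.05],[[0,0,0],[0,0,0],0.035],[[0,0,0],[0,0,0],0.035],[[0,0,0],[0,0,0],0.03],[[0,0,0],[0,0,0],0.03],[[0,0,0],[0,0,0],0.03]]}}

```text
t: 11.08
tool_pos: [0.4446, -0.3678, 0.0805]
tool_rot: [3.134, -0.206, 0.002]
contact_force: [-1.7, 0.2, 5.9]
opening: 0.0435
```

```bash
python3 snap.py w10
```

```text
11.0833 [ 0.44456621 -0.36783493  0.0805086 ] [ 3.13353625e+00 -2.06367067e-01  1.68156702e-03] [-0.82   0.08   1.849 -0.     1.212 -0.688] 0.043539930697215554
```

View pics/w10.png

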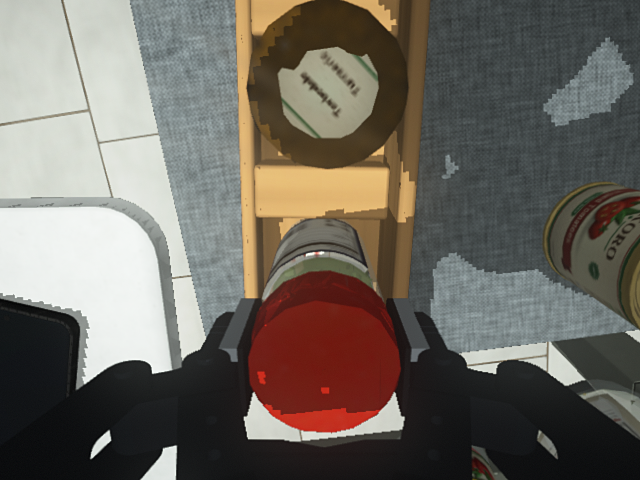

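>>> {"op": "jog_arm", "data": {"deltas": [[[0,0,0],[0,0,-0.015],0.03],[[0,0,0],[0,0,-0.035],0.03],[[0,0,0],[0,0,-0.06],0.03],[[0,0,0],[0,0,-0.085],0.03],[[0,0,0],[0,0,-0.11],0.03],[[0,0,0],[0,0,-0.135],0.03],[[0,0,0],[0,0,-0.16],0.03],[[0,0,0],[0,0,-0.185],0.03],[[0,0,0],[0,0,-0.205],0.03],[[0,0,0],[0,0,-0.22],0.03],[[0,0,0],[0,0,-0.22],0.03],[[0,0,0],[0,0,-0.22],0.03]], "squeeze": 45}}

```text
t: 12.13
tool_pos: [0.4442, -0.3673, 0.2991]
tool_rot: [3.135, -0.206, 0.0]
contact_force: [-0.8, 0.8, -1.0]
opening: 0.0438
```

```bash
python3 snap.py w11; python3 snap.py s11 scene
python3 - <<'E'
from h import *
im=cv2.imread('pics/w11.png');s=cv2.imread('pics/s11.png')
cv2.imwrite('pics/s11c.png',cv2.resize(s[200:400,270:470],None,fx=3,fy=3,interpolation=2))
a=np.radians(-6);rx=np.array([np.cos(a),np.sin(a),0]);l=-np.sin(np.radians(31))*rx+np.cos(np.radians(31))*np.array([0,0,1])
L=np.array([.588,.0535,.1035]);T=L+.1925*l;print(T)
go(T,down(-6,31)); go([.48,.06,.30],down(-6,0))
E
```

```text
12.1333 [ 0.44423526 -0.3672705   0.29913291] [ 3.13456754e+00 -2.06368458e-01  4.96621656e-04] [-0.82  -0.094  1.646  0.     1.59  -0.688] 0.043838834761609984
12.1833 [ 0.44382173 -0.36684965  0.29764538] [-3.13328408e+00  2.06319494e-01  2.42329922e-03] [-0.82  -0.094  1.647  0.     1.59  -0.688] 0.043657676863294644
[0.4893983  0.06386346 0.26850471]
t 12.23 pos [ 0.4436 -0.3666  0.2969] turn [ 0.29 31.15 -1.53] shift [-0.011  -0.4327  0.0294]
t 12.23 pos [ 0.4436 -0.3666  0.2969] turn [-0.13  0.16 -1.54] shift [-0.0199 -0.4277 -0.0021]
```

View pics/s11c.png

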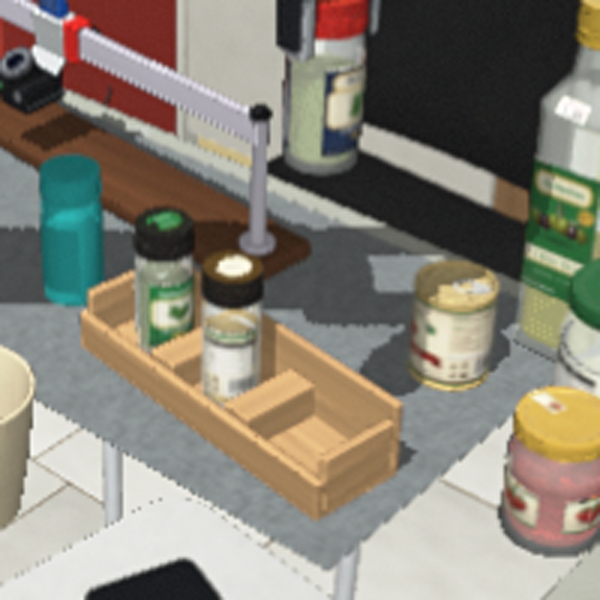

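View pics/w11.png

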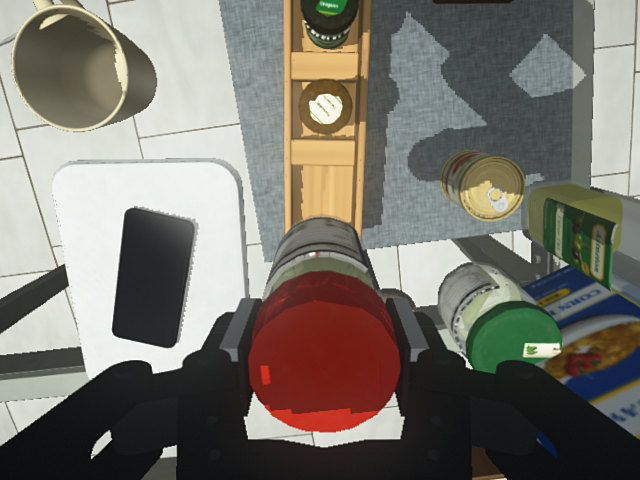

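>>> {"op": "jog_arm", "data": {"deltas": [[[0,0,0],[-0.002,-0.02,0],0.03],[[0,0,0],[-0.005,-0.05,0],0.03],[[0,0,0],[-0.008,-0.085,0],0.03],[[0,0,0],[-0.01,-0.122,0],0.03],[[0,0,0],[-0.012,-0.16,0],0.03],[[0,0,0],[-0.014,-0.2,0],0.03],[[0,0,0],[-0.016,-0.24,0],0.03],[[0,0,0],[-0.018,-0.28,0],0.03],[[0,0,0],[-0.02,-0.32,0],0.03],[[0,0,-1],[-0.02,-0.36,0],0.03],[[0,0,-1.5],[-0.02,-0.395,0],0.03],[[0,0,-1.5],[-0.02,-0.415,0],0.03]]}}

```text
t: 13.23
tool_pos: [0.4778, 0.0502, 0.297]
tool_rot: [-3.136, 0.16, 0.005]
contact_force: [0.3, -0.4, -1.7]
opening: 0.0438
```

>>> {"op": "jog_arm", "data": {"deltas": [[[0,0,0],[0,-0.01,0],0.03],[[0,0,0],[0,-0.012,0],0.03],[[0,0,0],[0,-0.012,0],0.03]]}}

```text
t: 13.48
tool_pos: [0.4796, 0.0586, 0.298]
tool_rot: [3.137, -0.164, -0.003]
contact_force: [-0.2, 0.2, -1.3]
opening: 0.0438
```

Run:
```python
from h import *
T=[0.4894,0.06386346,0.2685]
go(T,down(-6,31)); print(ctrl.get_obs()['tool_rot'],ctrl.get_obs()['q'])
```

```text
t 13.48 pos [0.4796 0.0586 0.298 ] turn [4.000e-02 3.112e+01 1.000e-02] shift [ 0.0093 -0.0063  0.0295]
[ 3.13660285 -0.16444186 -0.00344693] [-3.22425837e-02 -3.24335423e-01  1.84440957e+00 -6.36859337e-04
  1.62372662e+00  7.24819963e-02]
```

>>> {"op": "jog_arm", "data": {"deltas": [[[0,3,0],[0.001,-0.001,0.002],0.03],[[0,7,0],[0.002,-0.002,0.005],0.03],[[0,11,0],[0.003,-0.003,0.009],0.03],[[0,15,0],[0.005,-0.004,0.013],0.03],[[0,19,0],[0.006,-0.005,0.017],0.03],[[0,23,0],[0.007,-0.006,0.021],0.03],[[0,27,0],[0.008,-0.006,0.025],0.03],[[0,30,0],[0.009,-0.006,0.028],0.03],[[0,31,0],[0.009,-0.006,0.0295],0.03],[[0,31,0],[0.009,-0.006,0.0295],0.03],[[0,31,0],[0.009,-0.006,0.0295],0.03],[[0,31,0],[0.009,-0.006,0.0295],0.03]]}}

```text
t: 14.48
tool_pos: [0.4901, 0.0631, 0.2705]
tool_rot: [2.996, -0.16, 0.831]
contact_force: [-0.1, 0.0, -1.9]
opening: 0.0437
```

```bash
python3 snap.py w12;python3 snap.py s12 scene;python3 snap.py t12 top; python3 -c "
import cv2
s=cv2.imread('pics/s12.png');cv2.imwrite('pics/s12c.png',cv2.resize(s[110:260,200:350],None,fx=4,fy=4,interpolation=2))
s=cv2.imread('pics/t12.png');cv2.imwrite('pics/t12c.png',cv2.resize(s[150:300,180:330],None,fx=4,fy=4,interpolation=2))"
```

```text
14.4833 [0.49005113 0.06311989 0.27054753] [ 2.99582253 -0.15952539  0.83087082] [ 0.012 -0.675  2.189 -0.069  1.091  0.134] 0.0436896914014476
14.5333 [0.49013292 0.06328334 0.27061496] [ 2.99589637 -0.15915804  0.83109418] [ 0.013 -0.675  2.189 -0.069  1.091  0.134] 0.043522117793462954
14.5833 [0.490148   0.06342731 0.27058241] [ 2.99602143 -0.1588019   0.83115901] [ 0.013 -0.675  2.189 -0.069  1.091  0.134] 0.04374985484718388
```

View pics/w12.png

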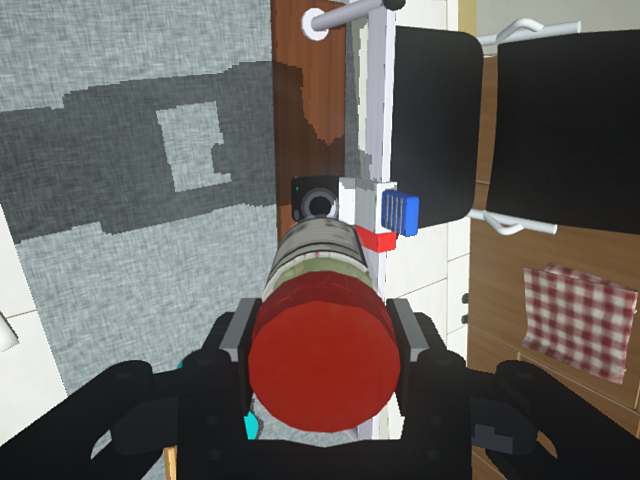

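View pics/s12c.png

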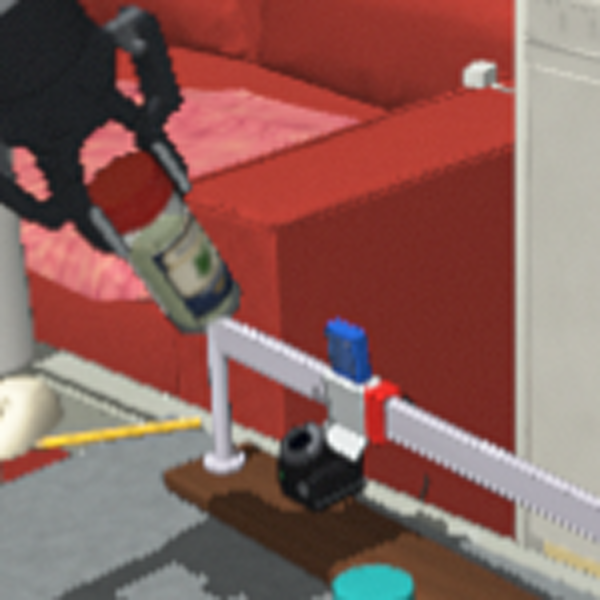

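View pics/t12c.png

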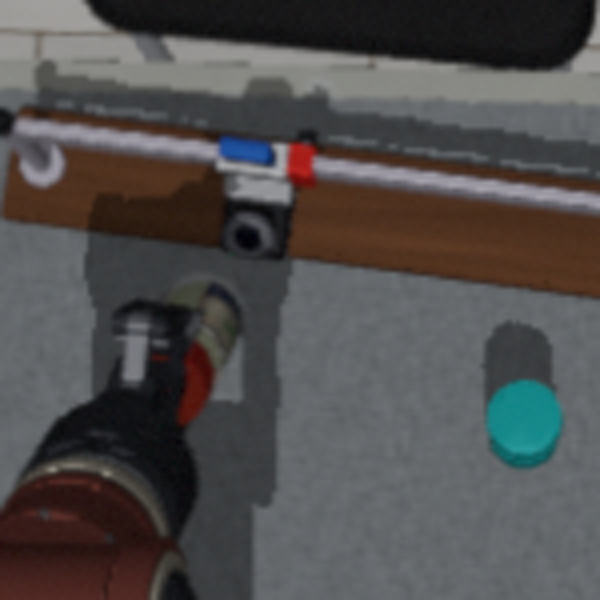

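Run:
```python
from h import *
im=cv2.imread('pics/w12.png');cv2.imwrite('pics/w12c.png',cv2.resize(im[160:260,260:430],None,fx=4.5,fy=4.5,interpolation=2))
d=np.load('pics/w12.npz');p,r=d['p'],d['r'];e8=np.load('pics/w8.npz')
rs=[ray('wrist',(318.5,207),p,r),ray('wrist',(253,236.3),e8['p'],e8['r']),ray('scene',(275.1,220)),ray('top',(242.2,208))]
L,e=tri(*rs);print(L,e)
R0=R.from_rotvec(r).as_matrix()
print('lens in tool',R0.T@(L-p)); print('lens in tool (old)',R0.T@(np.array([.588,.0535,.1035])-p))
print('tool z',R0[:,2],'tilt',np.degrees(np.arccos(-R0[2,2])),np.degrees(np.arctan2(R0[1,2],R0[0,2])))
# cap top centre: tool plane z = .0725-.108
def tool_at(px,z):
    o,v=ray('wrist',px,p,r);o=R0.T@(o-p);v=R0.T@v;return o+v*(z-o[2])/v[2]
for q in[(324.5,351),(249,351),(400,351),(324,432),(324,275)]: print(q,tool_at(q,-.0355))
```

```text
[0.58793796 0.05334976 0.10190238] [np.float64(0.0009058658054259715), np.float64(0.0008615080594091294), np.float64(0.00042008964214043757), np.float64(0.0013321135608898385)]
lens in tool [-0.00254684 -0.0007131   0.19522162]
lens in tool (old) [-0.00168474 -0.00086882  0.19387576]
tool z [ 0.51214486 -0.05486538 -0.85714493] tilt 31.00248856019213 -6.114698466871346
(324.5, 351) [ 0.00094186 -0.0075993  -0.0355    ]
(249, 351) [-0.02027574 -0.00757283 -0.0355    ]
(400, 351) [ 0.02216017 -0.00752985 -0.0355    ]
(324, 432) [ 0.00077926  0.02000578 -0.0355    ]
(324, 275) [ 0.00082022 -0.03036603 -0.0355    ]
```

View pics/w12c.png

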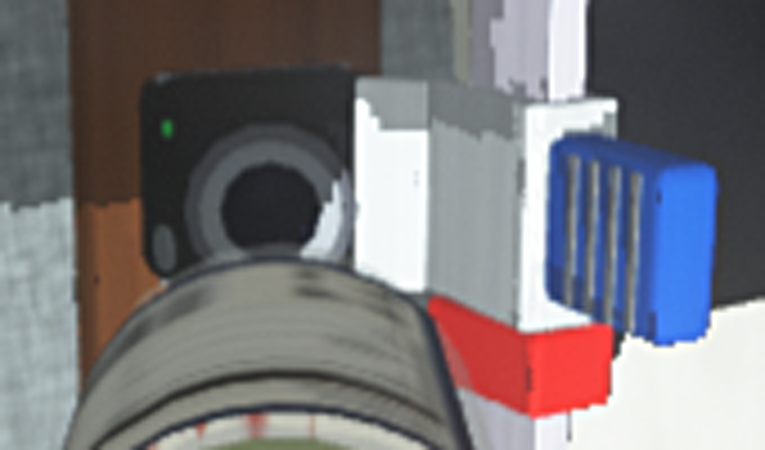

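Run:
```python
from h import *
o=ctrl.get_obs();p,r=o['tool_pos'],o['tool_rot'];R0=R.from_rotvec(r).as_matrix();print(o['t'],p,o['dq'].round(3),o['opening'])
W=lambda v:p+R0@np.array(v)
s=cv2.imread('pics/s12.png');s=cv2.resize(s[110:260,200:350],None,fx=4,fy=4,interpolation=2)
for z,c in((.0725,(0,255,0)),(-.0145,(0,255,255)),(-.0355,(255,0,0))):
    th=np.linspace(0,2*np.pi,40);P=np.array([W([.0225*np.cos(t),-.0025+.0225*np.sin(t),z]) for t in th])
    q=((proj('scene',P)-[200,110])*4).round().astype(int);cv2.polylines(s,[q],True,c,1)
cv2.imwrite('pics/s12d.png',s)
print('base',W([0,-.0025,.0725]))
```

```text
14.6333 [0.49008251 0.06353229 0.27045739] [ 0.003 -0.001  0.007  0.    -0.001 -0.   ] 0.04376449516936576
base [0.52748554 0.06207324 0.20831735]
```

View pics/s12d.png

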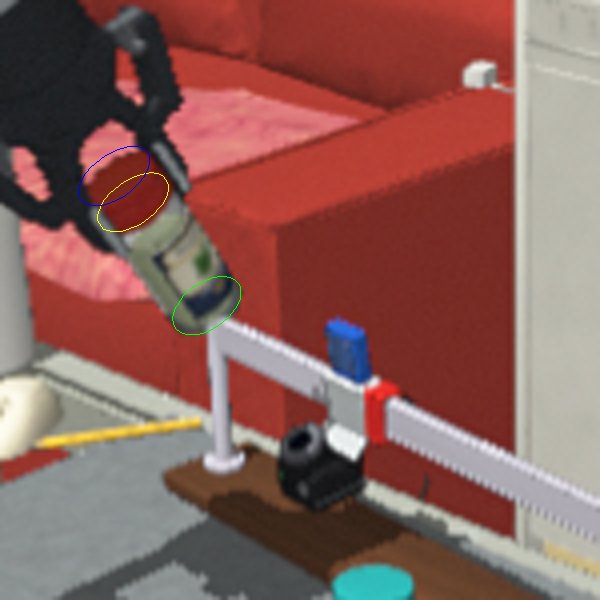

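>>> {"op": "jog_arm", "data": {"deltas": [[[0,0,0],[-0.001,0,0],0.03],[[0,0,0],[-0.001,0,0],0.03],[[0,0,0],[-0.001,0,0],0.03],[[0,0,0],[-0.001,0,0],0.03],[[0,0,0],[-0.001,0,0],0.03],[[0,0,0],[-0.001,0,0],0.03],[[0,0,0],[-0.001,0,0],0.03],[[0,0,0],[-0.001,0,0],0.03],[[0,0,0],[-0.001,0,0],0.03],[[0,0,0],[-0.001,0,0],0.03]]}}

```text
t: 15.47
tool_pos: [0.4887, 0.0638, 0.2693]
tool_rot: [2.996, -0.158, 0.831]
contact_force: [0.1, -0.1, -1.6]
opening: 0.0438
```

Run:
```python
from h import *
o=ctrl.get_obs();p,r=o['tool_pos'],o['tool_rot'];R0=R.from_rotvec(r).as_matrix()
print(o['t'],abs(o['dq']).max(),o['opening'],'lens in tool',R0.T@(np.array([.588,.0535,.102])-p),'tilt',np.degrees(np.arccos(-R0[2,2])))
print(job.finish_job())
```

```text
15.4667 0.001225572425238492 0.04377280173704668 lens in tool [-6.44645736e-04 -1.49970079e-04  1.94829849e-01] tilt 31.004232475369637
the job is handed in; nothing more can be done
None
```

I finished the job and handed it in at 15.5 s. The hand-in gave no verdict, so the figures below are my own last checks.

- **Camera:** I hung it on the bar lens towards the robot, roughly 38 mm from the collar contact. I then slid it along until the collar pushed back with about 6 N, backed off 1 mm and let go. The pictures afterwards show it resting against the collar, leaning about 6–7 degrees housing down.
- **Jar:** I took the red-capped jar from the end bay of the caddy and am holding it by the cap with a 45 N squeeze. Its base is about 122 mm from the lens glass and within about 3 mm of the optical axis. The jar's axis is tilted 31 degrees, against my estimate of about 31 degrees for the lens, and the base is about 0.21 m up. Joint speeds were about 0.001 rad/s.
- **Other items:** None showed any sign of having moved in the last pictures. I did not measure them again.
- **Disagreements:** The rays I used to locate the lens agreed to about 1.3 mm, and the projected jar outline matched the scene picture to within 1–2 pixels. No check failed.

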